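# Unlatch the photometer check plate and hold it up, frosted label end uppermost

## Robot

A 6-joint arm with a two-finger parallel gripper is mounted at the origin on the work surface. World frame = base frame: x ahead of the robot, y to its left, z up, the work surface at z = 0. Lengths are in m, angles in degrees, forces in N, time in s.
With the tool pointing down it reaches from about 0.4 to 0.825 m from the base axis. Payload 7 kg.
Tool frame: the origin (TCP) lies on the centre line of the jaws, within the pads' length; the fingertips stand 11 mm ahead of it and the grasp point (between the pads) lies 8 mm behind it; z points along the fingers, y is the direction in which the jaws open and shut (so a half turn about z gives the same grasp; the last joint's range is limited). The gripper opens to 88 mm and grips with 3 to 60 N. Pads are 19 mm wide; open, the fingers measure 130 mm over their backs; the gripper's body (78 mm by 193 mm) begins 47 mm behind the grasp point.
Start: joints at [-46.69, 20.546, 0.682, 0, -70.136, -16.507], TCP at [0.304, -0.602, 0.238] pointing down, gripper open.
Joint ranges: [-176.03, 176.03], [-82.01, 121.73], [-58.28, 71.71], [-173.87, 95.51], [-174.79, -0.11], [-173.66, 173.66]. Speed limits (degrees/s): [136.94, 136.94, 172.46, 180, 180, 180].

## Interface

Orientations are given as [roll, pitch, yaw] about the fixed x, y, z axes, in that order (R = Rz(yaw) Ry(pitch) Rx(roll)).
In Python, from plant import ctrl, cams, order gives the robot as it stands.
- The arm moves only by the tool jog_arm, never from a script. Its argument "motion" is a list of rows, each an object with "offset": the shift along the tool's x, y, z in mm, a list of three; "roll": the turn about the tool's z in rad; "hand": the finger opening in mm, from 0 to 87.6. A call has 1 to 20 rows; each row is the pose to reach, as a shift and turn from the pose commanded when the call began, along the tool's axes at that moment; what a row does not reach only later rows make up. A row lasts 1/12 s, in which the tool goes at most 41.7 mm and 7.16 degrees, less where a joint would pass 70% of its speed; a pose out of reach is approached as far as the arm can. A call with a gripper value outside its range is refused whole. The fingers move at their own pace and stop on an object; the grip force is fixed at half the most. Time passes only in rows, so rows that repeat a pose let the fingers close. It gives the time, the measured TCP pose, the force and the opening at its end, in the units of the state.
- ctrl.get_obs(): the state, without advancing time (a new reading comes with each control period).
- cams.snapshot(name): name is "side" or "top"; returns a dict with "img" (420x560x3 uint8, red, green, blue), "K" (3x3 intrinsics, pixels), "D" ([k1, k2, p1, p2, k3] as OpenCV has them; the pictures are not rectified), "cam_to_world" (4x4, takes a point from camera to world coordinates). Camera axes: x right, y down, z forward; pixel columns grow to the right and rows downward; lengths in m; the calibration is good to about 2 mm. A picture is of the moment at which its call begins. There is no depth.
- order.close_job(): hands the job in, once; it reports no verdict.
The state is a dict: "clock": time; "joint_pos": joint angles; "qvel": joint speeds; "tau": joint torques, N m; "tool_pos": TCP position; "orientation": TCP orientation; "force": force on the tool from outside, world axes, zero at the start; "moment": the same for the moment, N m; "opening": finger opening in m.
Only numpy, scipy, OpenCV 4.12 (cv2) and the standard library are available. Lean on these libraries where they do the work, as an engineer would, in place of code of your own. Each camera call takes 0.05 s, during which the arm holds its last target. There are 200 camera calls.

## Task

Turn the steel bar on the plate stand a quarter turn to its open stop so that it no longer lies across the glass check plate, then lift the plate out of its slot. The plate has one frosted label end, marked by a small notch in its corner: hold the plate in the air over the middle of the light pad, about 10 to 20 cm above it, tilted roughly halfway to upright with the frosted end uppermost. Finish while still holding it there, still and in the gripper alone; leave the bar open and do not disturb the tube rack, bottle or tip box.

Things in the scene. Friction and masses are not known exactly. Their poses are not given: they have to be found in the camera images.
- plate: Loose glass plate, 90 mm long (x), 8 mm thick (y), 45 mm high (z), about 80 g, standing on a long edge in the stand's slot, z up; its upper edge is then 51 mm above the table. Origin: centre of its underside. The +x end is the frosted label end (last 25 mm, matt whitish) with a square 12 x 12 mm notch in its upper corner; the other end is clear, with square corners. Grip it on its two faces.
- plate_centre (a point): Centre of the plate's 90 x 45 mm face and of its thickness, 22.5 mm above the plate's origin; axes as the plate.
- stand: Black plastic stand fixed to the table at any yaw (the plate's yaw is the same). Origin: on the table under the slot's middle, z up. Slot along x: 92.5 mm long, 10.5 mm wide, floor 6 mm and rim 18 mm above the table, in a block 116 x 50 mm. On the +y side a lug 8 mm high reaches to y = 80 mm and carries an 18 mm thick pivot post at y = 60 mm.
- turn_bar (a joint): Steel turn bar on a vertical pivot on the post. 0 = closed: the bar points along the stand's y, across the plate, 3.5 mm above its upper edge, and blocks it. Grows counterclockwise seen from above to the open stop at 1.571 rad (bar parallel to the plate, out of its way). Starts between 0 and 0.2, stays where it is left; turning takes about 0.08 N m.
- bar_pivot (a point): Point on the turn bar's vertical pivot axis, at mid-height of the bar, 62.5 mm above the table; its axes turn with the bar: the outer arm points along its +y.
- bar_grip (a point): Place to grip or push on the bar's outer arm (the free one), 45 mm from the pivot, at mid-height. The bar is straight, 12 mm wide and 16 mm high (54.5 to 70.5 mm above the table); the outer arm ends 62 mm, the inner arm (over the plate) 70 mm from the pivot; a 24 mm hub sits on the pivot. Axes as bar_pivot; it moves with the bar.
- light_pad: Flat viewing light pad fixed to the table, 140 x 140 x 10 mm, grey rim and white top. Origin: centre of its underside, on the table.
- tube_rack: Bystander: white rack of orange-capped tubes, 75 x 115 mm, 98 mm high. Origin: centre of the underside.
- reagent_bottle: Bystander: amber bottle, 60 mm across, 130 mm high. Origin: centre of the underside.
- tip_box: Bystander: pipette tip box with a lid, 88 x 123 mm, 65 mm high. Origin: centre of the underside.
- notch (a point): Centre of the square notch: 39 mm along the plate's x and 39 mm above its underside, in the frosted end's upper corner; axes as the plate.
There are look-alikes about, which are no part of the job. What is shaped like the stand but red is not meant.

How it is judged:
By the outcome, as a careful person would: the job done as asked, in the order asked, and still so for the second after the job is handed in, while the arm keeps its last pose, push and grip.
It also fails if it takes over 45 s, if anything falls off the work surface, if the arm or the gripper's body presses on something with over 40 N, if the wrist force passes 120 N, or if a joint passes its speed limit or range.

## Working session

There is one attempt and no reset: what is moved stays moved. The work goes in short steps, Python scripts to look and compute and a tool call to move; the robot and the scene stay as the last step left them, time stands still between calls to the robot, and variables do not carry over. Pictures are saved under pics/ and viewed, about 8 in all and at most 12, crops included, and the job is handed in when it is done.

Besides the shell and the picture viewer there is one more tool, called after "Request:" by a JSON object that holds its "fn" and its "kwargs". jog_arm: Moves the arm, as the interface text tells. Its arguments: {"type":"object","properties":{"motion":{"type":"array"}},"required":["motion"]}

```bash
mkdir -p pics; ls
python3 - <<'E'
from plant import ctrl,cams
import cv2,numpy as np
print(ctrl.get_obs())
for n in("top","side"):
    s=cams.snapshot(n); np.savez(f'{n}0.npz',**s); cv2.imwrite(f'pics/{n}0.png',s['img'][...,::-1]); print(n,s['K'],s['D'],s['cam_to_world'])
E
```

```text
pics
{'clock': 0.0, 'joint_pos': array([-4.66906018e+01,  2.05919101e+01,  6.35504827e-01, -2.14514747e-02,
       -7.01335533e+01, -1.65060371e+01]), 'qvel': array([ 0.00842246, -0.11542439, -0.01774332, -0.03652432, -0.01497774,
       -0.0424492 ]), 'tau': array([-9.36293945e-04, -5.82717204e+01,  2.93064594e+01,  6.99743316e+00,
        6.87775886e-03, -1.53573164e-04]), 'tool_pos': array([ 0.3041588 , -0.60208821,  0.23662625]), 'orientation': array([ 1.79908019e+02, -6.22661706e-03, -1.53203940e+02]), 'force': array([ 0.43466228, -0.58916285, -0.49917661]), 'moment': array([ 0.01001066, -0.00499249,  0.04318368]), 'opening': 0.08781981722922337}
top [[542.11473181   0.         272.27211372]
 [  0.         542.11473181 208.88118791]
 [  0.           0.           1.        ]] [0.07135651 0.         0.         0.         0.        ] [[-0.02837964 -0.99707633  0.07094645  0.447216  ]
 [-0.99958477  0.02866196  0.00296431 -0.00275889]
 [-0.0049891  -0.07083286 -0.99747572  1.60547295]
 [ 0.          0.          0.          1.        ]]
side [[446.41275644   0.         280.71416125]
 [  0.         446.41275644 212.20858052]
 [  0.           0.           1.        ]] [-0.09649319  0.          0.          0.          0.        ] [[-0.78480545 -0.40454338  0.46949447 -0.0530739 ]
 [-0.61943158  0.48805112 -0.614907    0.79031387]
 [ 0.01961926 -0.77340207 -0.63361212  0.86365339]
 [ 0.          0.          0.          1.        ]]
```

View pics/top0.png

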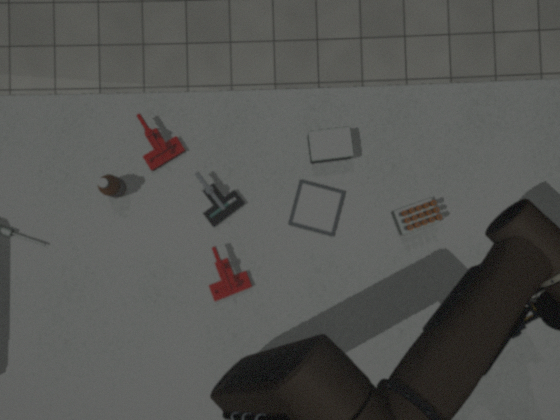

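View pics/side0.png

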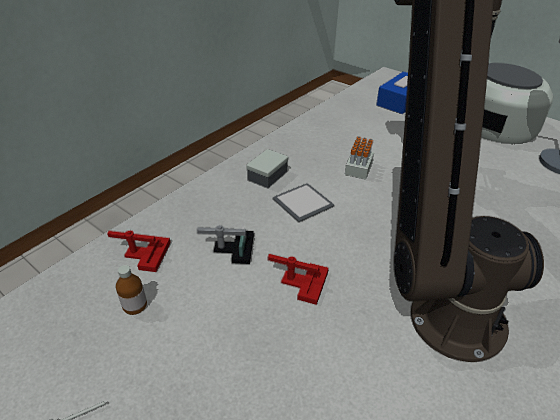

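Three stand-like things in the top view: red at (163,150), red at (230,285) and black at (223,207). Only the black one fits, since red is excluded. The pad is at (317,208), tip box (330,145), rack (422,215) and bottle (112,186). Next is an enlarged crop to confirm, plus measurement.

```bash
cat > h.py <<'E'
import numpy as np,cv2
def load(n): return dict(np.load(n))
def ray(s,px,z):
    u=cv2.undistortPoints(np.array([[px]],float),s['K'],s['D']).ravel()
    T=s['cam_to_world']; d=T[:3,:3]@[u[0],u[1],1]; o=T[:3,3]
    return o+d*(z-o[2])/d[2]
def proj(s,P):
    T=np.linalg.inv(s['cam_to_world']); p=(T[:3,:3]@np.atleast_2d(P).T).T+T[:3,3]
    return cv2.projectPoints(p,np.zeros(3),np.zeros(3),s['K'],s['D'])[0].reshape(-1,2)
def grow(im,x0,y0,x1,y1,k,gain=1.):
    c=cv2.resize(im[y0:y1,x0:x1],None,fx=k,fy=k,interpolation=cv2.INTER_CUBIC)
    return cv2.convertScaleAbs(c[...,::-1],alpha=gain)
E
python3 - <<'E'
from h import *
t=load('top0.npz');s=load('side0.npz')
a=grow(t['img'],185,160,255,235,8,2.2); b=grow(s['img'],190,215,265,270,8,1.3)
a=cv2.resize(a,(373,400)); b=cv2.resize(b,(420,308)); c=np.zeros((400,795,3),np.uint8); c[:,:373]=a; c[:308,375:795]=b
cv2.imwrite('pics/crop1.png',c)
g=t['img'].max(2)
m=(g<45).astype(np.uint8); m2=np.zeros_like(m); m2[180:235,195:250]=m[180:235,195:250]
cs=max(cv2.findContours(m2,0,2)[0],key=cv2.contourArea); r=cv2.minAreaRect(cs); print('dark',r)
for p in cv2.boxPoints(r): print(p,ray(t,p,.018))
# pad rim
m=np.zeros_like(m); sub=g[170:245,280:355]; m[170:245,280:355]=(sub<85)
cs=max(cv2.findContours(m,0,2)[0],key=cv2.contourArea); r=cv2.minAreaRect(cs); print('pad',r,ray(t,r[0],.01))
q=[ray(t,p,.01) for p in cv2.boxPoints(r)]; print(np.linalg.norm(q[0]-q[1]),np.linalg.norm(q[1]-q[2]),np.array(q).round(3))
for n,p,z in(('tip',(330,145),.065),('rack',(422,215),.098),('bottle',(105,185),.13),('redA',(163,150),.018),('redB',(230,285),.018)): print(n,ray(t,p,z).round(3))
E
```

```text
dark ((218.33460998535156, 201.07305908203125), (33.15279006958008, 37.62578582763672), 52.12501525878906)
[193.3077  199.53845] [0.59428766 0.23299953 0.018     ]
[223.00768 176.43845] [0.66011215 0.14436688 0.018     ]
[243.36153 202.60767] [0.58103986 0.08634776 0.018     ]
[213.66154 225.70767] [0.51568264 0.17491525 0.018     ]
pad ((316.9256896972656, 207.5044403076172), (48.88107681274414, 48.55127716064453), 15.018359184265137) [ 0.56098029 -0.12973645  0.01      ]
0.14387331677019383 0.14413898560608046 [[ 0.513 -0.04   0.01 ]
 [ 0.651 -0.082  0.01 ]
 [ 0.609 -0.22   0.01 ]
 [ 0.472 -0.177  0.01 ]]
tip [ 0.736 -0.169  0.065]
rack [ 0.526 -0.412  0.098]
bottle [0.63  0.455 0.13 ]
redA [0.743 0.319 0.018]
redB [0.342 0.131 0.018]
```

View pics/crop1.png

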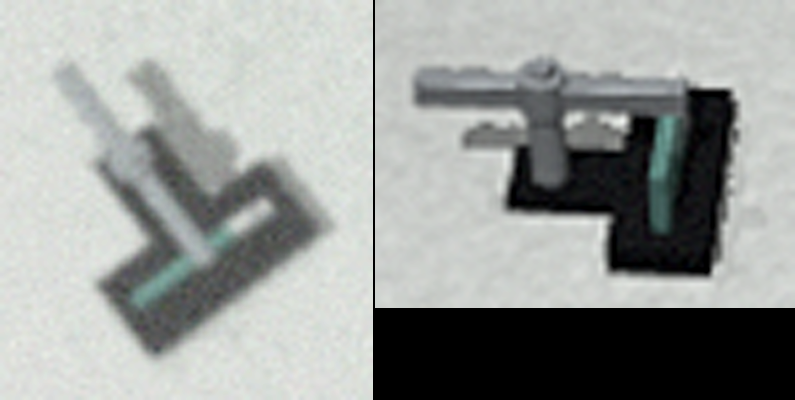

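The crop confirms the black stand. In the top view the plate runs from clear end (210,217) to frosted white end (236,198). The hub is at (209,189), the outer bar end at (197,173) and the inner end at (224,208), lying across the plate.

Run:
```python
from h import *
t=load('top0.npz')
P={k:ray(t,(185+x/5.333,160+y/5.333),z) for k,(x,y,z) in dict(clear=(133,303,.051),frost=(274,205,.051),hub=(128,157,.0705),outer=(65,68,.0705),inner=(208,258,.0705),c1=(98,285,.018),c2=(158,355,.018),c3=(333,225,.018),c4=(280,157,.018)).items()}
for k in P: print(k,P[k].round(4))
d=P['frost']-P['clear'];print('plate len',np.linalg.norm(d),'yaw',np.degrees(np.arctan2(d[1],d[0])),'mid',(P['frost']+P['clear'])/2)
d=P['c3']-P['c2'];print('block',np.linalg.norm(d),'yaw',np.degrees(np.arctan2(d[1],d[0])),'w',np.linalg.norm(P['c1']-P['c2']),'mid',sum(P['c%d'%i] for i in(1,2,3,4))/4)
d=P['outer']-P['inner'];print('bar',np.linalg.norm(d),'angle of +y',np.degrees(np.arctan2(d[1],d[0])),np.linalg.norm(P['outer']-P['hub']))
```

```text
clear [0.5401 0.1814 0.051 ]
frost [0.5909 0.1043 0.051 ]
hub [0.617  0.1801 0.0705]
outer [0.6657 0.2127 0.0705]
inner [0.5618 0.1387 0.0705]
c1 [0.5525 0.2043 0.018 ]
c2 [0.5131 0.1721 0.018 ]
c3 [0.5819 0.0743 0.018 ]
c4 [0.6204 0.1026 0.018 ]
plate len 0.09230163157811755 yaw -56.627575733166566 mid [0.56548159 0.14282934 0.051     ]
block 0.11960645977610973 yaw -54.861115028408605 w 0.050887237688424646 mid [0.56698752 0.13834628 0.018     ]
bar 0.12759628735026793 angle of +y 35.449947361207485 0.058617117041617
```

Plan:
1. Straddle the bar with the fingers and sweep it open.
2. Grip the plate left of centre. The jog has no pitch, so get the tilt by pivoting the plate in the grip: push its lower clear corner against the slot's end wall.
3. Carry it to the pad.

First I go above the bar's outer arm.

Request:
{"fn": "jog_arm", "kwargs": {"motion": [{"offset": [-674,561,0],"roll": -0.148,"hand": 36},{"offset": [-674,561,0],"roll": -0.148,"hand": 36},{"offset": [-674,561,0],"roll": -0.148,"hand": 36},{"offset": [-674,561,0],"roll": -0.148,"hand": 36},{"offset": [-674,561,0],"roll": -0.148,"hand": 36},{"offset": [-674,561,0],"roll": -0.148,"hand": 36},{"offset": [-674,561,0],"roll": -0.148,"hand": 36},{"offset": [-674,561,0],"roll": -0.148,"hand": 36},{"offset": [-674,561,0],"roll": -0.148,"hand": 36},{"offset": [-674,561,0],"roll": -0.148,"hand": 36},{"offset": [-674,561,0],"roll": -0.148,"hand": 36},{"offset": [-674,561,0],"roll": -0.148,"hand": 36},{"offset": [-674,561,0],"roll": -0.148,"hand": 36},{"offset": [-674,561,0],"roll": -0.148,"hand": 36},{"offset": [-674,561,0],"roll": -0.148,"hand": 36},{"offset": [-674,561,0],"roll": -0.148,"hand": 36},{"offset": [-674,561,0],"roll": -0.148,"hand": 36},{"offset": [-674,561,0],"roll": -0.148,"hand": 36},{"offset": [-674,561,0],"roll": -0.148,"hand": 36},{"offset": [-674,561,0],"roll": -0.148,"hand": 36}]}}

```text
clock: 1.77
tool_pos: [0.6358, 0.1642, 0.2372]
orientation: [180.0, -0.0, -144.7]
force: [1.0, -0.6, 0.8]
opening: 0.0354
```

Request:
{"fn": "jog_arm", "kwargs": {"motion": [{"offset": [-36,22,40],"roll": 0,"hand": 36},{"offset": [-36,22,80],"roll": 0,"hand": 36},{"offset": [-36,22,120],"roll": 0,"hand": 36},{"offset": [-36,22,137],"roll": 0,"hand": 36},{"offset": [-36,22,137],"roll": 0,"hand": 36},{"offset": [-36,22,137],"roll": 0,"hand": 36}]}}

```text
clock: 2.27
tool_pos: [0.6516, 0.2004, 0.0992]
orientation: [-180.0, -0.2, -144.7]
force: [0.3, -0.6, 0.6]
opening: 0.0358
```

Run:
```python
from plant import ctrl,cams
from h import *
print(ctrl.get_obs()['tool_pos'])
s=cams.snapshot('side');np.savez('side1.npz',**s)
cv2.imwrite('pics/side1.png',grow(s['img'],160,150,290,260,6,1.2))
S=load('side0.npz')
p=np.array([.616,.177,.0625]);a=np.radians(35.3);d=np.array([np.cos(a),np.sin(a),0])
print(((proj(s,[p,p+.062*d,p-.07*d])-[160,150])*6).round())
```

```text
[0.6515919  0.20040848 0.09917259]
[[365. 484.]
 [229. 477.]
 [521. 492.]]
```

View pics/side1.png

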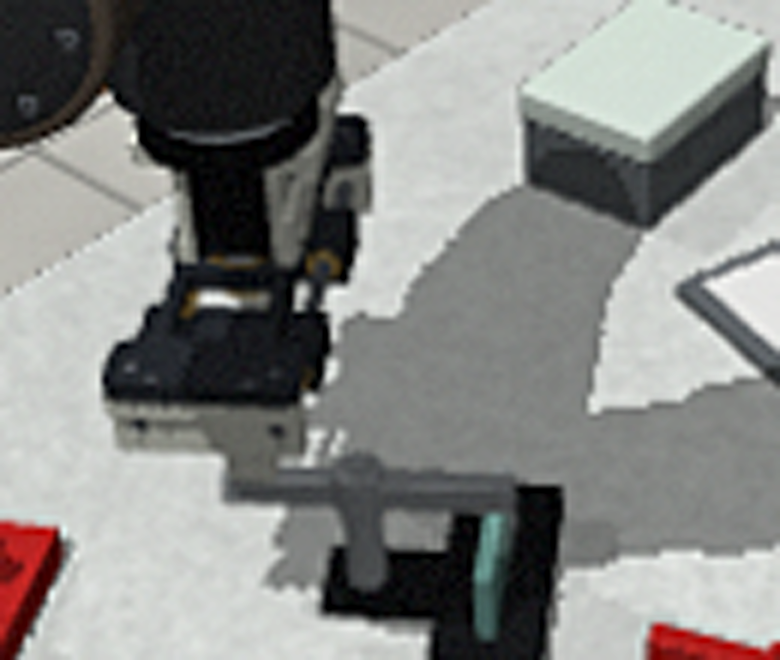

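The side view shows the hub at crop (360,487), bar ends (225,485) and (515,492), against predictions of (365,484), (229,477) and (521,492). The estimate is good, so I descend and straddle.

Request:
{"fn": "jog_arm", "kwargs": {"motion": [{"offset": [0,0,17],"roll": 0,"hand": 36},{"offset": [0,0,34],"roll": 0,"hand": 36},{"offset": [0,0,34],"roll": 0,"hand": 22},{"offset": [0,0,34],"roll": 0,"hand": 22},{"offset": [0,0,34],"roll": 0,"hand": 22},{"offset": [0,0,34],"roll": 0,"hand": 22}]}}

```text
clock: 2.82
tool_pos: [0.6535, 0.2014, 0.069]
orientation: [-180.0, 0.2, -144.7]
force: [0.4, 0.3, 0.2]
opening: 0.0225
```

Request:
{"fn": "jog_arm", "kwargs": {"motion": [{"offset": [0.3,5.5,0],"roll": -0.122,"hand": 22},{"offset": [1.3,10.9,0],"roll": -0.244,"hand": 22},{"offset": [3,16.1,0],"roll": -0.367,"hand": 22},{"offset": [5.3,21.1,0],"roll": -0.489,"hand": 22},{"offset": [8.1,25.8,0],"roll": -0.611,"hand": 22},{"offset": [11.6,30.1,0],"roll": -0.733,"hand": 22},{"offset": [15.5,34,0],"roll": -0.855,"hand": 22},{"offset": [19.8,37.3,0],"roll": -0.977,"hand": 22},{"offset": [24.6,40.1,0],"roll": -1.1,"hand": 22},{"offset": [29.6,42.3,0],"roll": -1.222,"hand": 22},{"offset": [34.9,43.8,0],"roll": -1.344,"hand": 22},{"offset": [40.3,44.8,0],"roll": -1.466,"hand": 22},{"offset": [45.8,45,0],"roll": -1.571,"hand": 22},{"offset": [49.5,45,0],"roll": -1.571,"hand": 22},{"offset": [49.5,45,0],"roll": -1.571,"hand": 22}]}}

```text
clock: 4.07
tool_pos: [0.5881, 0.211, 0.0685]
orientation: [-179.6, 0.0, -54.8]
force: [3.8, 4.4, -2.0]
opening: 0.022
```

Request:
{"fn": "jog_arm", "kwargs": {"motion": [{"offset": [0,2,0],"roll": 0,"hand": 22},{"offset": [0,4,0],"roll": 0,"hand": 22},{"offset": [0,4,0],"roll": 0,"hand": 22}]}}

```text
clock: 4.32
tool_pos: [0.5879, 0.2109, 0.0687]
orientation: [-179.3, -0.0, -54.8]
force: [14.9, 9.6, -11.2]
opening: 0.0222
```

At the stop: 18 N and no further motion. I back off, lift and look.

Request:
{"fn": "jog_arm", "kwargs": {"motion": [{"offset": [0,-6,0],"roll": 0,"hand": 22},{"offset": [0,-6,0],"roll": 0,"hand": 40},{"offset": [0,-6,-30],"roll": 0,"hand": 40},{"offset": [0,-6,-70],"roll": 0,"hand": 40},{"offset": [20,0,-110],"roll": 0,"hand": 40},{"offset": [60,0,-120],"roll": 0,"hand": 40},{"offset": [100,0,-120],"roll": 0,"hand": 40},{"offset": [140,0,-120],"roll": 0,"hand": 40},{"offset": [180,0,-120],"roll": 0,"hand": 40},{"offset": [220,0,-120],"roll": 0,"hand": 40},{"offset": [260,0,-120],"roll": 0,"hand": 40},{"offset": [260,0,-120],"roll": 0,"hand": 40}]}}

```text
clock: 5.32
tool_pos: [0.7347, -0.0119, 0.1858]
orientation: [179.9, -0.0, -55.1]
force: [-0.1, 0.5, 0.3]
opening: 0.0403
```

Run:
```python
from plant import ctrl,cams
from h import *
o=ctrl.get_obs();print(o['tool_pos'],o['orientation'],o['joint_pos'])
t=cams.snapshot('top');np.savez('top2.npz',**t)
s=cams.snapshot('side');np.savez('side2.npz',**s)
c=np.zeros((560,800,3),np.uint8)
a=grow(t['img'],190,160,260,240,7,2.2);c[:560,:490]=a
b=grow(s['img'],195,210,272,275,4,1.2);c[:b.shape[0],492:492+b.shape[1]]=b[:,:308]
cv2.imwrite('pics/c2.png',c)
```

```text
[ 0.73469989 -0.01188369  0.1857974 ] [ 1.79883983e+02 -3.90133854e-02 -5.51048705e+01] [ 14.24425801  27.90625423   5.34576777   0.08378101 -67.53433929
  20.61875275]
```

View pics/c2.png

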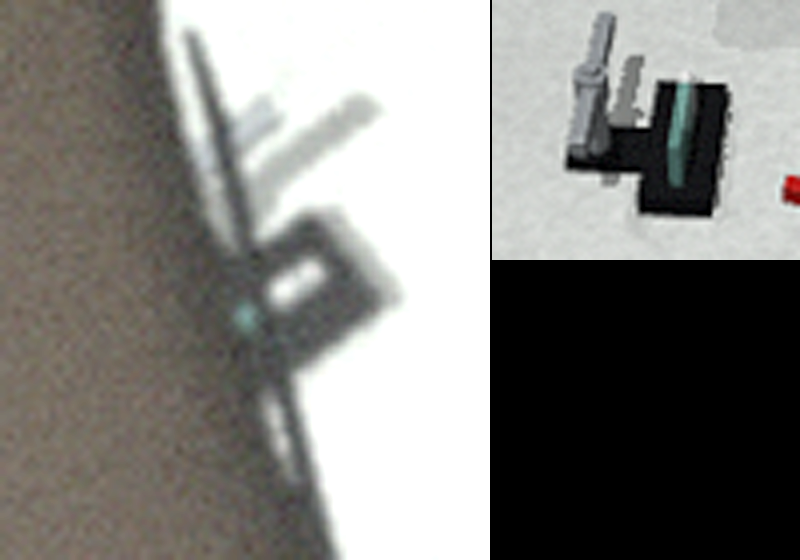

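The bar is open and parallel to the plate; the plate is undisturbed in its slot. One numeric check of the plate position in the side view before gripping.

Run:
```python
from h import *
s=load('side2.npz');a=np.radians(-55.1)
x=np.array([np.cos(a),np.sin(a),0]);y=np.array([-x[1],x[0],0])
h=cv2.cvtColor(s['img'],cv2.COLOR_RGB2HSV)
m=(cv2.inRange(h,(70,50,40),(100,255,255))); m[:,:225]=0;m[:,262:]=0;m[:220]=0;m[275:]=0
v,u=np.nonzero(m);print('teal bbox',u.min(),u.max(),v.min(),v.max(),len(u))
for r in range(v.min(),v.max()+1,3):
    k=u[v==r]; print(r,k.min(),k.max())
c=.208*x+.546*y
for dx in(-.045,.02,.045):
  for dy in(-.004,.004): print(dx,dy,[proj(s,c+dx*x+dy*y+[0,0,z])[0].round(1) for z in(.018,.051)])
```

```text
teal bbox 239 244 231 256 113
231 241 244
234 241 243
237 240 243
240 240 243
243 239 243
246 239 243
249 239 242
252 239 242
255 239 242
-0.045 -0.004 [array([243.3, 255.4]), array([242.8, 246.5])]
-0.045 0.004 [array([240.3, 255.2]), array([239.8, 246.3])]
0.02 -0.004 [array([246.1, 238.9]), array([245.8, 230.1])]
0.02 0.004 [array([243.3, 238.8]), array([242.9, 229.9])]
0.045 -0.004 [array([247.2, 232.9]), array([246.9, 224.1])]
0.045 0.004 [array([244.4, 232.8]), array([244. , 223.9])]
```

Request:
{"fn": "jog_arm", "kwargs": {"motion": [{"offset": [-40,8,0],"roll": 0,"hand": 40},{"offset": [-80,16,0],"roll": 0,"hand": 40},{"offset": [-120,24,0],"roll": 0,"hand": 40},{"offset": [-160,32,0],"roll": 0,"hand": 40},{"offset": [-200,40,0],"roll": 0,"hand": 40},{"offset": [-236,48,0],"roll": 0,"hand": 40},{"offset": [-236,48,40],"roll": 0,"hand": 40},{"offset": [-236,48,80],"roll": 0,"hand": 40},{"offset": [-236,48,100],"roll": 0,"hand": 40},{"offset": [-236,48,100],"roll": 0,"hand": 40},{"offset": [-236,48,100],"roll": 0,"hand": 40}]}}

```text
clock: 6.33
tool_pos: [0.5564, 0.1597, 0.0866]
orientation: [179.9, -0.0, -54.7]
force: [1.1, 0.7, 0.6]
opening: 0.04
```

Run:
```python
from plant import ctrl,cams
from h import *
s=cams.snapshot('side');np.savez('side3.npz',**s)
cv2.imwrite('pics/side3.png',grow(s['img'],190,180,290,270,6,1.2))
```

```text
(no output)
```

View pics/side3.png

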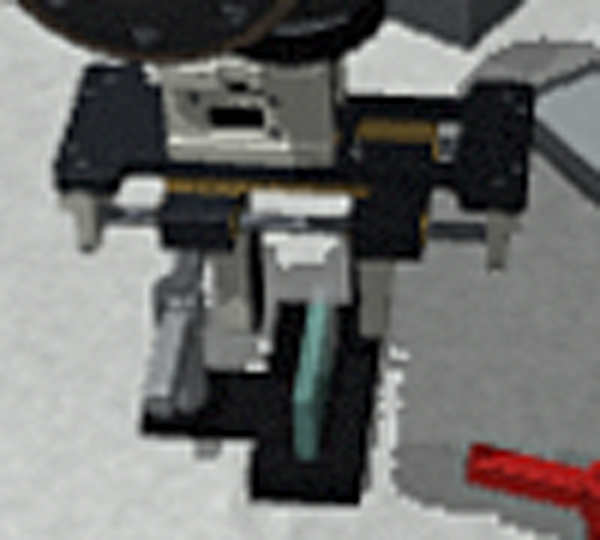

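The fingers straddle the plate, centred on it within a couple of mm, and the plate runs from crop (318,305) to (305,455). The bar is clear on the left. I shift 7 mm toward the frosted end, descend and close.

Request:
{"fn": "jog_arm", "kwargs": {"motion": [{"offset": [7,0,0],"roll": 0,"hand": 40},{"offset": [7,0,25],"roll": 0,"hand": 40},{"offset": [7,0,45],"roll": 0,"hand": 40},{"offset": [7,0,51],"roll": 0,"hand": 40},{"offset": [7,0,51],"roll": 0,"hand": 20},{"offset": [7,0,51],"roll": 0,"hand": 0},{"offset": [7,0,51],"roll": 0,"hand": 0},{"offset": [7,0,51],"roll": 0,"hand": 0},{"offset": [7,0,51],"roll": 0,"hand": 0},{"offset": [7,0,51],"roll": 0,"hand": 0},{"offset": [7,0,51],"roll": 0,"hand": 0}]}}

```text
clock: 7.3
tool_pos: [0.5618, 0.154, 0.0364]
orientation: [-179.9, -0.0, -54.7]
force: [-1.8, 0.3, 6.1]
opening: 0.0077
```

Gripped (7.7 mm opening). Next I pivot the plate halfway by moving toward its clear end, with the corner against the slot's end wall.

Request:
{"fn": "jog_arm", "kwargs": {"motion": [{"offset": [0,0,-2],"roll": 0,"hand": 0},{"offset": [-1.5,0,-2],"roll": 0,"hand": 0},{"offset": [-4,0,-4],"roll": 0,"hand": 0},{"offset": [-7,0,-6],"roll": 0,"hand": 0},{"offset": [-10,0,-8],"roll": 0,"hand": 0},{"offset": [-12.6,0,-9.5],"roll": 0,"hand": 0},{"offset": [-16,0,-11],"roll": 0,"hand": 0},{"offset": [-19,0,-12],"roll": 0,"hand": 0},{"offset": [-22,0,-13],"roll": 0,"hand": 0},{"offset": [-25.5,0,-14],"roll": 0,"hand": 0},{"offset": [-25.5,0,-14],"roll": 0,"hand": 0}]}}

```text
clock: 8.22
tool_pos: [0.5475, 0.1732, 0.0502]
orientation: [180.0, -0.1, -54.7]
force: [6.5, -9.9, 2.6]
opening: 0.0079
```

Run:
```python
from plant import ctrl,cams
from h import *
s=cams.snapshot('side');np.savez('side4.npz',**s)
cv2.imwrite('pics/side4.png',grow(s['img'],200,190,280,260,8,1.2))
```

```text
(no output)
```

View pics/side4.png

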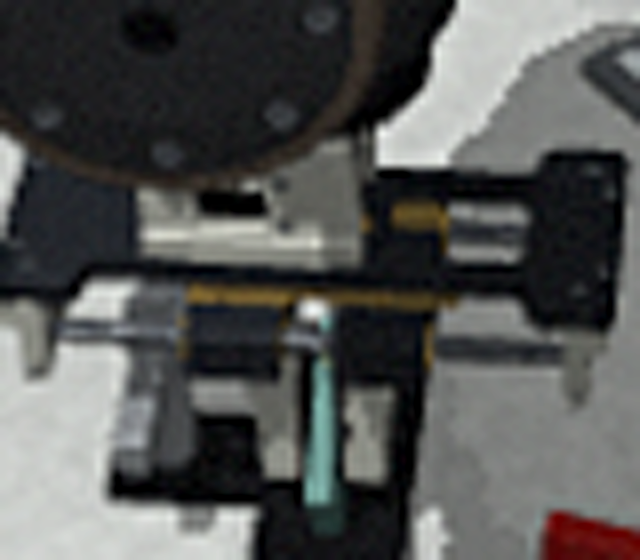

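The plate is tilting: the frosted end now shows at the top (crop (312,308)) and the wall pushes back with 12 N. I finish the arc, then lift clear.

Request:
{"fn": "jog_arm", "kwargs": {"motion": [{"offset": [-3,0,-0.5],"roll": 0,"hand": 0},{"offset": [-6,0,-0.8],"roll": 0,"hand": 0},{"offset": [-9,0,-1],"roll": 0,"hand": 0},{"offset": [-12,0,-1],"roll": 0,"hand": 0},{"offset": [-15,0,-1],"roll": 0,"hand": 0},{"offset": [-15,0,-1],"roll": 0,"hand": 0},{"offset": [-14,0,-10],"roll": 0,"hand": 0},{"offset": [-14,0,-30],"roll": 0,"hand": 0},{"offset": [-14,0,-60],"roll": 0,"hand": 0},{"offset": [-14,0,-100],"roll": 0,"hand": 0},{"offset": [-14,0,-130],"roll": 0,"hand": 0},{"offset": [-14,0,-130],"roll": 0,"hand": 0}]}}

```text
clock: 9.27
tool_pos: [0.5415, 0.1878, 0.1868]
orientation: [-179.4, -0.1, -54.6]
force: [0.8, 0.7, -0.8]
opening: 0.0078
```

Request:
{"fn": "jog_arm", "kwargs": {"motion": [{"offset": [10,5,0],"roll": 0.06,"hand": 0},{"offset": [27,15,0],"roll": 0.15,"hand": 0},{"offset": [48,27,0],"roll": 0.26,"hand": 0},{"offset": [70,39,0],"roll": 0.38,"hand": 0},{"offset": [92,51,0],"roll": 0.5,"hand": 0},{"offset": [114,63,0],"roll": 0.62,"hand": 0},{"offset": [136,75,0],"roll": 0.74,"hand": 0},{"offset": [158,87,0],"roll": 0.86,"hand": 0},{"offset": [180,99,0],"roll": 0.98,"hand": 0},{"offset": [202,112,4],"roll": 1.1,"hand": 0},{"offset": [224,124,9],"roll": 1.22,"hand": 0},{"offset": [244,135,14],"roll": 1.34,"hand": 0},{"offset": [259,143,18],"roll": 1.44,"hand": 0},{"offset": [267,148,21],"roll": 1.51,"hand": 0},{"offset": [270,149.5,22],"roll": 1.54,"hand": 0},{"offset": [270,149.5,22],"roll": 1.54,"hand": 0},{"offset": [270,149.5,22],"roll": 1.54,"hand": 0},{"offset": [270,149.5,22],"roll": 1.54,"hand": 0}]}}

```text
clock: 10.77
tool_pos: [0.5727, -0.12, 0.1579]
orientation: [-180.0, 0.0, -142.8]
force: [0.1, 0.8, -1.5]
opening: 0.0075
```

Run:
```python
from plant import ctrl,cams
from h import *
o=ctrl.get_obs();print(o['tool_pos'],o['orientation'],o['force'],o['opening'])
s=cams.snapshot('side');np.savez('side5.npz',**s)
p=o['tool_pos']+[0,0,.008];q=proj(s,[p])[0];x,y=q.astype(int);print(q)
x0,y0=x-48,y-30
cv2.imwrite('pics/side5.png',grow(s['img'],x0,y0,x0+95,y0+70,8,1.2));print(x0,y0)
```

```text
[ 0.57266316 -0.12004927  0.15786351] [-1.79993378e+02  2.33515249e-02 -1.42800729e+02] [ 0.06500643  0.82884117 -1.45999479] 0.0075108066319834604
[301.05522719 157.9402158 ]
253 127
```

View pics/side5.png

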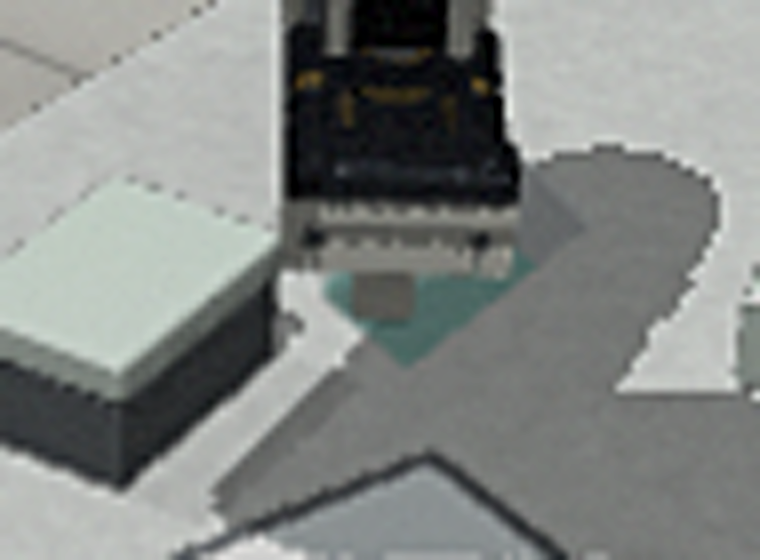

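The plate is held with its frosted end (grey, crop (583,228)) up and its clear corner (408,367) down, with the left corner at about (325,290). I measure the tilt on the plate's vertical plane and check the final TCP place, bar and bystanders.

Run:
```python
from plant import ctrl,cams
from h import *
s=load('side5.npz');o=ctrl.get_obs();p=o['tool_pos'];a=np.radians(o['orientation'][2])
ex=np.array([np.cos(a),np.sin(a),0]);n=np.array([-ex[1],ex[0],0])
def pl(c):
    u=cv2.undistortPoints(np.array([[[253+c[0]/8,127+c[1]/8]]]),s['K'],s['D']).ravel();T=s['cam_to_world'];d=T[:3,:3]@[*u,1];O=T[:3,3]
    q=O+d*((p-O)@n)/(d@n); return q
A,B,C=pl((408,367)),pl((583,228)),pl((325,290))
d=B-A;e=d/np.linalg.norm(d);f=np.cross(n,e); f=f if f[2]>0 else -f
print('clear',A,'frost',B,'len',np.linalg.norm(d),'short',np.linalg.norm(C-A),'tilt',np.degrees(np.arcsin(d[2]/np.linalg.norm(d))))
print('centre',A+.045*e+.0225*f,'lowest',A[2])
s=cams.snapshot('side');t=cams.snapshot('top')
for k,v,w in(('side',s,load('side0.npz')),('top',t,load('top0.npz'))):
    D=np.abs(v['img'].astype(int)-w['img']).max(2)
    for nm,P in dict(tip=[.736,-.169,.04],rack=[.526,-.412,.06],bottle=[.63,.455,.07]).items():
        x,y=proj(v,P)[0].astype(int); print(k,nm,(x,y),'meandiff',D[y-10:y+10,x-10:x+10].mean().round(1))
c=np.zeros((420,800,3),np.uint8);c[:,:400]=grow(s['img'],80,60,560,420,1,1.1)[:,:400].shape and cv2.resize(grow(s['img'],80,100,400,420,1,1.1),(400,420));c[:,400:]=cv2.resize(grow(t['img'],90,90,470,320,1,2),(400,420))
cv2.imwrite('pics/fin.png',c)
```

```text
clear [ 0.56367112 -0.12683455  0.11380972] frost [ 0.51578048 -0.1631779   0.17661886] len 0.08694446991987133 short 0.046101986751200745 tilt 46.25342331028914
centre [ 0.55183216 -0.13581892  0.16187603] lowest 0.1138097199788426
side tip (np.int64(268), np.int64(166)) meandiff 4.2
side rack (np.int64(360), np.int64(153)) meandiff 3.5
side bottle (np.int64(133), np.int64(286)) meandiff 3.8
top tip (np.int64(329), np.int64(146)) meandiff 13.6
top rack (np.int64(418), np.int64(215)) meandiff 10.0
top bottle (np.int64(111), np.int64(187)) meandiff 9.0
```

View pics/fin.png

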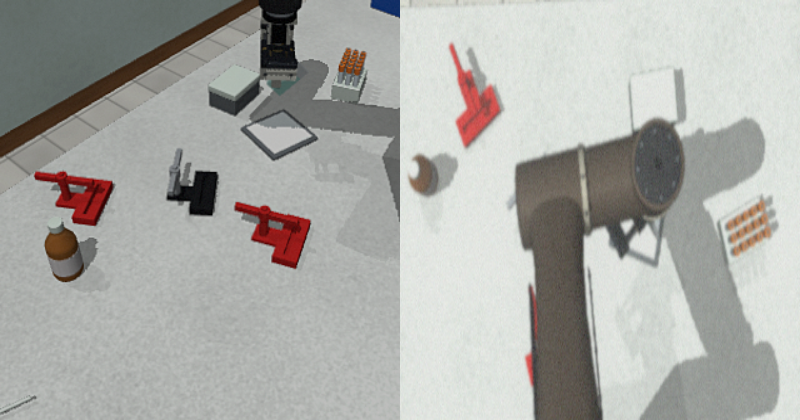

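Tilt is 46°, and the centre is 11 mm off the pad's middle. I nudge it in and up 8 mm, and settle.

Request:
{"fn": "jog_arm", "kwargs": {"motion": [{"offset": [-4,0,-3],"roll": 0,"hand": 0},{"offset": [-8,0,-6],"roll": 0,"hand": 0},{"offset": [-11,0,-8],"roll": 0,"hand": 0},{"offset": [-11,0,-8],"roll": 0,"hand": 0},{"offset": [-11,0,-8],"roll": 0,"hand": 0},{"offset": [-11,0,-8],"roll": 0,"hand": 0},{"offset": [-11,0,-8],"roll": 0,"hand": 0},{"offset": [-11,0,-8],"roll": 0,"hand": 0},{"offset": [-11,0,-8],"roll": 0,"hand": 0},{"offset": [-11,0,-8],"roll": 0,"hand": 0}]}}

```text
clock: 11.75
tool_pos: [0.5812, -0.1143, 0.1655]
orientation: [180.0, -0.0, -143.0]
force: [-0.7, -0.3, -0.2]
opening: 0.0077
```

Run:
```python
from plant import ctrl,order
o=ctrl.get_obs();print(o['clock'],o['tool_pos'],o['opening'],abs(o['qvel']).max())
print(order.close_job())
```

```text
11.75 [ 0.5812206  -0.11425277  0.16550895] 0.007703794075182764 0.19660706480352344
the job is handed in; nothing more can be done
None
```

I opened the bar, lifted the plate out and handed the job in at 11.75 s, with the plate held still over the light pad. I took no picture after the last 11 mm nudge, so the final plate position comes from the one before plus the measured arm move.

- **Bar:** I swept it to its open stop, where it gave 18 N and moved no further. The last side picture showed it still parallel to the slot.
- **Tilt:** The jog cannot pitch the tool. I tilted the plate in the grip by pushing its lower clear corner against the slot's end wall (12 N reaction at the halfway check).
- **Plate:**
  - **Pose:** it tilts about 46° with the frosted end up. Its centre is estimated within a few mm of the pad's middle and about 16 cm above it, and its lowest corner about 11 cm above.
  - **Grip:** the opening of 7.7 mm fits the 8 mm glass, and the arm was practically at rest.
- **Bystanders:** The rack, bottle and tip box look unmoved. Side-view differences from the start were small, about 4 grey levels. The top view differed more, 9 to 14 levels; I put that down to the arm's shadow and image noise and did not check further.

The wrist force read low and noisy at the end (−0.2 N vertical, against about −0.8 N expected for 80 g), so I relied on the opening and the pictures for the grip.

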